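# Charge the bench hand pump

### The arm

A 6-joint arm with a two-finger parallel gripper is mounted at the origin on the work surface; the furniture and walls round the work are solid. World frame = base frame: x ahead of the robot, y to its left, z up, the work surface at z = 0. Lengths are in mm, angles in rad, forces in N, time in s.
With the tool pointing down it reaches from about 275 to 1000 mm from the base axis. Payload 8.4 kg.
Tool frame: the origin (TCP) lies between the finger pads; the fingertips stand 11 mm ahead of it and the grasp point (between the pads) lies 8 mm behind it; z points along the fingers, y is the direction in which the jaws open and shut (so a half turn about z gives the same grasp; the last joint's range is limited). The gripper opens to 85 mm and grips with 20 to 120 N. Pads are 22 mm wide; open, the fingers measure 114 mm over their backs; the gripper's body (76 mm by 85 mm) begins 54 mm behind the grasp point. The pads swing forward as they close: fully open they stand 13 mm farther back than shut.
Start: joints at [-1.135, 0.353, 1.633, -0, 1.155, -0.002], TCP at [264.966, -566.057, 242.281] pointing down, gripper open.
Joint ranges: [-2.63, 2.63], [-0.92, 2.1], [0.06, 2.66], [-1.3, 4.44], [0, 2.69], [-3.02, 3.02]. Speed limits (rad/s): [2.22, 2.22, 2.79, 3.14, 3.14, 3.14].

### API

Orientations are given as [roll, pitch, yaw] about the fixed x, y, z axes, in that order (R = Rz(yaw) Ry(pitch) Rx(roll)).
In Python, from rig import r, eyes gives the robot as it stands. The module is installed in compiled form; this text tells all that it offers.
- The arm moves only by the tool servo_tool, never from a script. Its argument "rows" is a list of rows, each a list of 3 entries, a list of its own where there are three numbers: the shift along the world's x, y, z in cm, then the turn about the world's z in rad, then the finger opening in cm, from 0 to 8.54. A call has 1 to 5 rows; each row shifts and turns the commanded pose from where the row before left it; what a row does not reach is not made up. A row lasts 1/12 s, in which the tool goes at most 41.7 mm and 7.16 degrees, less where a joint would pass 70% of its speed; a pose out of reach is approached as far as the arm can. A call is refused whole if a number of a shift passes 4.17 or a number of a turn 0.125, either way. A call with a gripper value outside its range is refused whole. The fingers move at their own pace and stop on an object; "squeeze" is the grip in N (left out, the last holds). Time passes only in rows, so rows that do not move let the fingers close. It gives the time, the measured TCP pose, the force and the opening at its end, in the units of the state.
- r.sense(): the state, without advancing time (a new reading comes with each control period).
- eyes.grab_frame(name): name is "scene" or "top" or "wrist"; returns a dict with "frame" (400x640x3 uint8, red, green, blue), "depth" (400x640 float32, mm along the optical axis (not along the pixel's ray), 0 where there is no reading), "vertical_fov" (degrees; the focal length in pixels is half the picture's height over the tangent of half this angle, whatever the lens; pixels are square), "cx", "cy" (the principal point, pixels), "camera_from_world" (4x4, takes a point from world to camera coordinates); the wrist camera has in their place "hand_eye" (4x4, takes a point from camera to tool coordinates, whose origin is the TCP and whose axes are the flange's). Camera axes: x right, y down, z forward; pixel columns grow to the right and rows downward; lengths in mm; the calibration is good to about 2 mm. A picture is of the moment at which its call begins: read the wrist's pose just before it.
- r.sign_off(): hands the job in, once; it reports no verdict.
The state is a dict: "clock": time; "qpos": joint angles; "qvel": joint speeds; "joint_efforts": joint torques, N m; "eef_pos": TCP position; "tcp_rot": TCP orientation; "contact_force": force on the tool from outside, world axes, zero at the start; "wrist_torque": the same for the moment, N m; "opening": opening from 0.0 (shut) to 1.0 (fully open).
Only numpy, scipy, OpenCV 4.12 (cv2) and the standard library are available. Lean on these libraries where they do the work, as an engineer would, in place of code of your own. Each camera call takes 0.05 s, during which the arm holds its last target.

### The job

Charge the hydraulic hand pump on the bench: push its small release lever round to closed, as far as it goes toward the pump-plunger side, then pump the spring plunger with full strokes until the indicator pin at the other end stands fully out, and let the plunger come right back up. Only press and push with the fingertips: do not touch the indicator pin, pick nothing up, and leave the things lying around the pump where they are.

Things in the scene. Friction and masses are not known exactly. Their poses are not given: they have to be found in the camera images.
- pump: hand pump, screwed to the bench: low grey block 256 (y) x 100 (x) mm, flat top 52 mm above the bench. Origin under its centre at bench height; z up, x to its back, y along it. On top, in mm: plunger at x 0, y -85 in a cylinder 48 wide, 80 high; release lever's pivot at x -10, y 0; indicator pin at x 15, y 85; brass plug 58 high at x 26, y 35.
- plunger_top (a point): centre of the top of the plunger's black mushroom knob, 28 mm wide (flat top 22 mm wide), with a bare return spring under it; 125 mm above the bench when up. Pressed straight down.
- plunger (a joint): plunger travel in m: 0 up (springs back by itself), 0.018 down at a hard stop; takes about 3 N at the top, 9 N at the bottom. With the lever closed each full stroke (to the stop, then back to within 4 mm of the top) raises the indicator pin about 6 mm (the first stroke 2 to 9 mm); short strokes less or nothing. With the lever open pumping does nothing.
- lever_knob (a point): point on the axis of the lever's upright black knob, 78 mm above the bench; the knob is 17 mm thick and runs from 62 to 94 mm above the bench. It stands 55 mm from the lever's vertical pivot, in front (-x of the pump) of it.
- lever (a joint): release lever angle in rad about its vertical pivot: 0 open, knob toward the indicator pin's end (pump +y); 1.4 closed at its stop, knob toward the plunger's end (pump -y). In the pump's frame the knob is at x = -10 - 55 cos(0.7 - angle), y = 55 sin(0.7 - angle) mm. Stays where it is left; about 1 N at the knob moves it.
- indicator_tip (a point): top of the steel indicator pin, 10 mm thick, which rises out of a brass nipple (top 72 mm above the bench); tip 76 mm above the bench when in, 106 mm when fully out
- indicator (a joint): how far the indicator pin is out, in m: 0 in, 0.030 fully out; it stays where it is and further pumping does not move it once fully out
- ring_clamp: loose waisted wooden ring clamp lying on the bench, 32x104x30 mm; origin under its centre
- loupe: loose folding loupe, 28x69x14 mm; origin under its centre. It lies near the fixed desk lamp: keep clear of that lamp. Its shade hangs at x 0.26 to 0.44, y 0.06 to 0.24, 0.32 to 0.51 m above the bench; its bars run from there, 0.47 m up, to x 0.77, y -0.33, 0.25 m up, then down to its clamp behind the pump at x 0.62, y -0.14
- graver: loose graver with a ball handle, 33x110x32 mm; origin under its centre
- hammer: loose chasing hammer lying on the bench, 58x206x25 mm; origin under its centre
- solder_tin: loose round tin, 49 mm wide, 20 mm high; origin under its centre

How it is judged:
By the outcome, as a careful person would: the job done as asked, in the order asked, and still so for the second after the job is handed in, with the robot touching nothing.
It also fails if it takes over 72 s, if anything falls off the work surface, if the arm or the gripper's body presses on something with over 40 N, if the wrist force passes 120 N, or if a joint passes its speed limit or range.

## Working session

There is one attempt and no reset: what is moved stays moved. The work goes in short steps, Python scripts to look and compute and a tool call to move; the robot and the scene stay as the last step left them, time stands still between calls to the robot, and variables do not carry over. Pictures are saved under pics/ and viewed, and the job is handed in when it is done.

Besides the shell and the picture viewer there is one more tool, called after "Request:" as a command line: name --argument value ..., lists and objects as JSON in quotes. servo_tool: Moves the arm, as the interface text tells. Its arguments: {"type":"object","properties":{"rows":{"type":"array"},"squeeze":{"type":"number"}},"required":["rows"]}

```bash
mkdir -p pics
cat > h.py <<'E'
import numpy as np,cv2
from rig import r,eyes
def grab(n,save=None):
    d=eyes.grab_frame(n)
    if save: cv2.imwrite('pics/'+save,d['frame'][:,:,::-1])
    return d
def world(d,u,v,dep=None):
    f=200/np.tan(np.radians(d['vertical_fov'])/2)
    z=d['depth'][v,u] if dep is None else dep
    p=np.array([(u-d['cx'])/f*z,(v-d['cy'])/f*z,z,1])
    return (np.linalg.inv(d['camera_from_world'])@p)[:3]
E
python3 - <<'E'
from h import *
s=r.sense();print(s)
import pickle
for n in('scene','top'):
    d=grab(n,n+'0.png');pickle.dump(d,open(n+'.pkl','wb'));print(d['vertical_fov'],d['cx'],d['cy'])
E
```

```text
{'clock': 0.0, 'qpos': array([-1.13537642e+00,  3.53672568e-01,  1.63412205e+00, -3.80697481e-05,
        1.15521159e+00, -2.39519764e-03]), 'qvel': array([-0.00028739,  0.00163632, -0.00067756,  0.00107236, -0.00110846,
        0.00124061]), 'joint_efforts': array([ 1.29313339e-03, -6.05251694e+01, -3.42064869e+01,  5.23353879e-05,
        9.59328900e-03,  5.79779766e-06]), 'eef_pos': array([ 264.77470143, -565.63755246,  241.55159523]), 'tcp_rot': array([-3.14017902e+00,  3.14216623e-05,  4.37830523e-01]), 'contact_force': array([ 0.8359813 , -0.55178644, -0.10404157]), 'wrist_torque': array([-0.06055584, -0.02193589,  0.00967637]), 'opening': 0.996524117081347}
45.97784154175487 324.4918088133875 200.19106621059927
48.875762514484414 314.80441162549016 194.8860893702289
```

View pics/scene0.png

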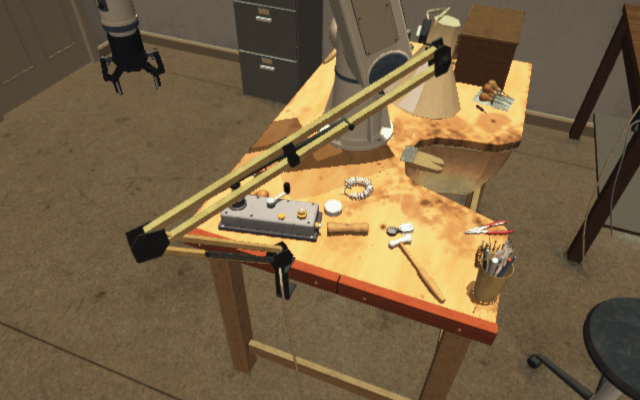

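View pics/top0.png

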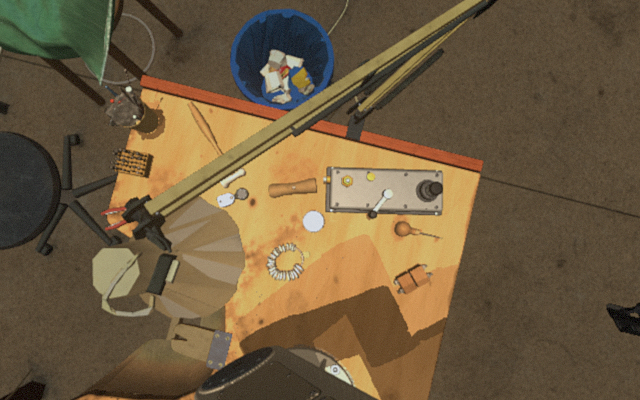

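The top view shows the pump at about (385,190), with the plunger at its right end (430,190). The pivot is at (388,194), the lever knob at (372,214) on the open side, and the pin's end at (347,181). I'll enlarge this area.

Run:
```python
import pickle,cv2
d=pickle.load(open('top.pkl','rb'))
c=d['frame'][150:300,310:460,::-1]
cv2.imwrite('pics/topc.png',cv2.resize(c[:100],None,fx=5,fy=5,interpolation=cv2.INTER_CUBIC))
d=pickle.load(open('scene.pkl','rb'))
c=d['frame'][170:250,210:340,::-1]
cv2.imwrite('pics/scenec.png',cv2.resize(c,None,fx=6,fy=6,interpolation=cv2.INTER_CUBIC))
```

```text
(no output)
```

View pics/topc.png

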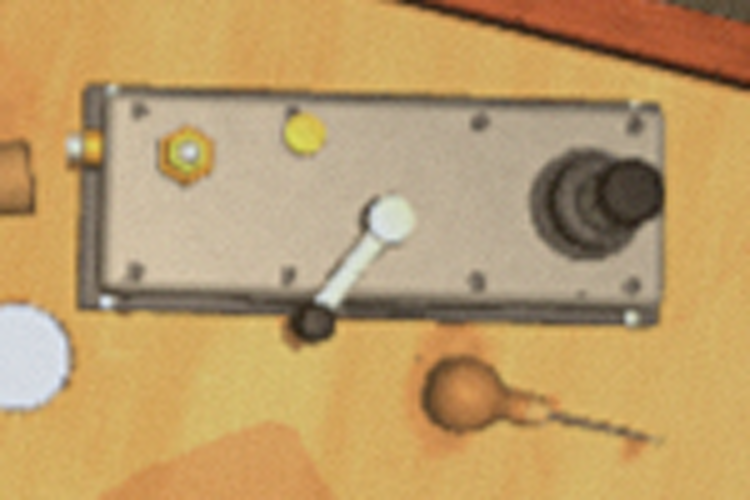

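View pics/scenec.png

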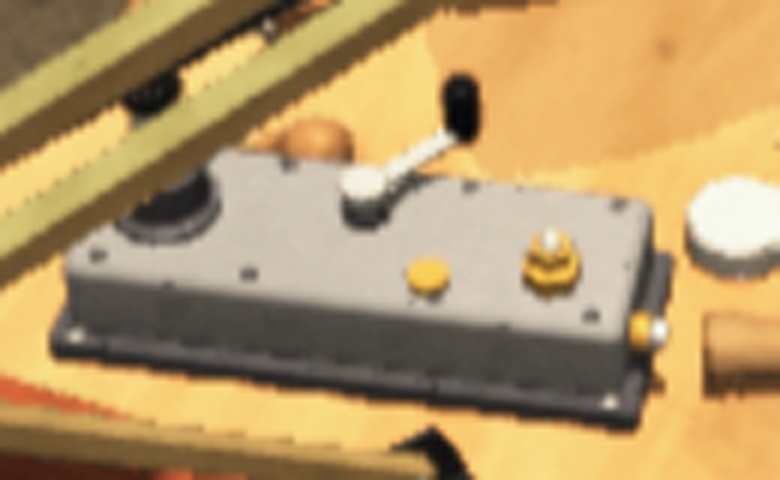

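```bash
cat >> h.py <<'E'
def at(d,u,v,h):
    a=world(d,u,v,100.);b=world(d,u,v,1000.);t=(h-a[2])/(b[2]-a[2]);return a+t*(b-a)
E
python3 - <<'E'
from h import *
import pickle
d=pickle.load(open('top.pkl','rb'))
P={'pl':(632,192,125,0,-85),'ind':(189,151,76,15,85),'plug':(304,132,58,26,35),'piv':(391,219,68,-10,0),
 'lev':(314,319,94,-10-55*np.cos(.7),55*np.sin(.7)),'c1':(105,98,52,50,125),}
A=[];B=[]
for k,(u,v,h,x,y) in P.items():
    w=at(d,310+(u+.5)/5-.5,150+(v+.5)/5-.5,h);uu,vv=int(310+u/5),int(150+v/5)
    print(k,w.round(1),world(d,uu,vv).round(1))
    if k in('pl','ind','plug','piv'):A.append((x,y));B.append(w[:2])
A=np.array(A);B=np.array(B);a=A-A.mean(0);b=B-B.mean(0)
th=np.arctan2((a[:,0]*b[:,1]-a[:,1]*b[:,0]).sum(),(a*b).sum())
R=np.array([[np.cos(th),-np.sin(th)],[np.sin(th),np.cos(th)]]);o=B.mean(0)-R@A.mean(0)
print(th,o,'res',(A@R.T+o-B).round(1))
for n,(x,y) in {'pl':(0,-85),'piv':(-10,0),'lev0':P['lev'][3:],'lev1.4':(-10-55*np.cos(.7),-55*np.sin(.7)),'mid':(-65,0),'ind':(15,85)}.items(): print(n,(R@[x,y]+o).round(1))
C=np.linalg.inv(d['camera_from_world'])[:3,3];print('cam',C)
# graver etc
for n,u,v,h in [('ball',460,393,16),('gr_tip',655,440,5),('tin',20,355,20)]: print(n,at(d,310+u/5,150+v/5,h).round(0))
E
```

```text
pl [ 455.5 -275.9  125. ] [ 455.7 -276.6  122.5]
ind [ 478.1 -107.2   76. ] [ 477.9 -106.6   73.9]
plug [ 487.3 -157.1   58. ] [ 487.4 -156.4   56.9]
piv [ 449.6 -191.3   68. ] [ 450.2 -191.3   70.6]
lev [ 408.  -155.1   94. ] [ 408.8 -154.3   93.6]
c1 [503.3 -73.8  52. ] [503.8 -74.7  51.3]
-0.04483902228306033 [ 459.48790263 -191.28030636] res [[ 0.2 -0.3]
 [ 0.2  0.2]
 [-0.3 -0.3]
 [-0.1  0.5]]
pl [ 455.7 -276.2]
piv [ 449.5 -190.8]
lev0 [ 409.1 -153.6]
lev1.4 [ 405.9 -224.3]
mid [ 394.6 -188.4]
ind [ 478.3 -107. ]
cam [393.37016209 -37.70596824 979.9339973 ]
ball [ 375. -229.   16.]
gr_tip [ 353. -317.    5.]
tin [394. -37.  20.]
```

Request:
servo_tool --rows '[[[1.2,3.5,0],-0.11,0],[[1.2,3.5,0],-0.11,0],[[1.2,3.5,0],-0.11,0],[[1.2,3.5,0],-0.11,0],[[1.2,3.5,0],0,0]]' --squeeze 30

```text
clock: 0.52
eef_pos: [325.0, -389.3, 241.9]
tcp_rot: [-3.141, 0.0, -0.01]
contact_force: [1.5, -0.1, 0.9]
opening: 0.294
```

Request:
servo_tool --rows '[[[1.2,3.5,0],0,0],[[1.2,3.5,0],0,0],[[1.2,3.5,0],0,0],[[1.2,3.5,0],0,0],[[1.2,3.5,0],0,0]]'

```text
clock: 0.93
eef_pos: [384.9, -214.3, 242.2]
tcp_rot: [-3.142, 0.0, -0.003]
contact_force: [1.7, -0.4, 1.6]
opening: 0.004
```

Request:
servo_tool --rows '[[[0.6,3.5,0],0,0],[[0.6,3.5,0],0,0],[[0.6,3.4,0],0,0],[[0,0,-3],0,0],[[0,0,-3],0,0]]'

```text
clock: 1.35
eef_pos: [404.6, -110.5, 182.9]
tcp_rot: [3.141, -0.004, 0.002]
contact_force: [0.9, -0.4, -0.7]
opening: -0.004
```

Run:
```python
from h import *
print(r.sense()['eef_pos'])
d=grab('scene','s1.png'); cv2.imwrite('pics/s1c.png',cv2.resize(d['frame'][100:260,160:400,::-1],None,fx=3.2,fy=3.2,interpolation=cv2.INTER_CUBIC))
d=grab('top','t1.png')
```

```text
[ 404.5777967  -110.46833884  182.8929924 ]
```

View pics/s1c.png

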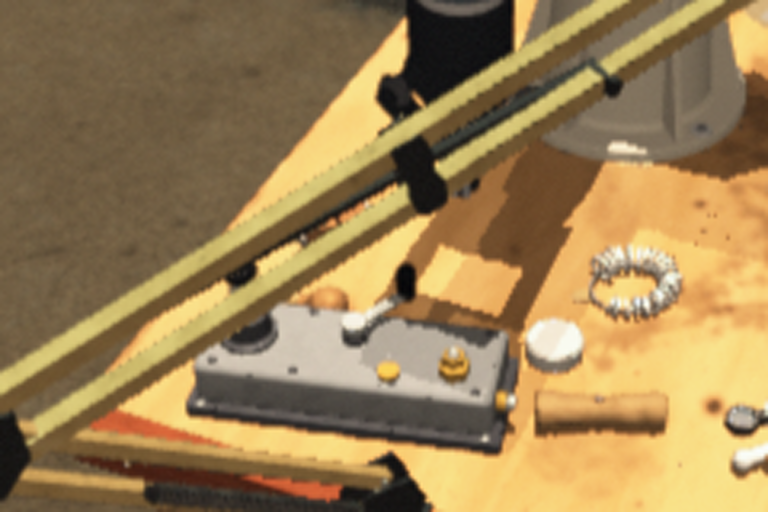

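View pics/t1.png

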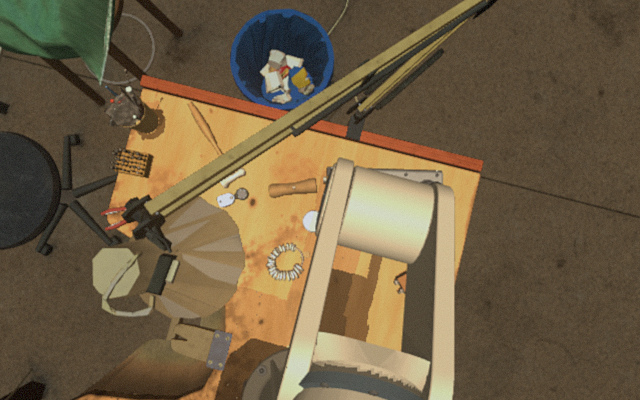

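The view is clear, with the gripper hovering at the +y side of the lever knob and nothing touching. I'll lower it beside the knob.

Request:
servo_tool --rows '[[[0,0,-3.5],0,0],[[0,0,-3.5],0,0],[[-0.2,0,-3.3],0,0],[[0,0,0],0,0]]'

```text
clock: 1.78
eef_pos: [397.8, -111.6, 75.9]
tcp_rot: [-3.139, 0.008, -0.003]
contact_force: [-2.2, 0.7, -0.7]
opening: -0.003
```

Request:
servo_tool --rows '[[[0,-0.8,0],0,0],[[0,-0.8,0],0,0],[[0,-0.8,0],0,0],[[0,-0.8,0],0,0],[[0,-0.8,0],0,0]]'

```text
clock: 2.2
eef_pos: [401.3, -153.3, 80.6]
tcp_rot: [3.141, -0.002, -0.003]
contact_force: [-0.8, 2.0, 0.6]
opening: -0.001
```

Request:
servo_tool --rows '[[[0,-0.6,0],0,0],[[0,-0.6,0],0,0],[[0,-0.6,0],0,0],[[0,-0.6,0],0,0],[[0,-0.6,0],0,0]]'

```text
clock: 2.62
eef_pos: [401.2, -182.8, 79.4]
tcp_rot: [3.141, -0.001, -0.002]
contact_force: [0.1, 0.5, 0.6]
opening: 0.0
```

Request:
servo_tool --rows '[[[0,-0.3,0],0,0],[[0,-0.3,0],0,0],[[0,-0.3,0],0,0],[[0,-0.3,0],0,0],[[0,0,0],0,0]]'

```text
clock: 3.03
eef_pos: [401.1, -194.5, 79.3]
tcp_rot: [3.141, -0.0, -0.002]
contact_force: [0.6, -0.1, 0.0]
opening: -0.001
```

Request:
servo_tool --rows '[[[0,-0.15,0],0,0],[[0,-0.15,0],0,0],[[0,-0.15,0],0,0],[[0,0,0],0,0]]'

```text
clock: 3.37
eef_pos: [401.0, -198.7, 79.3]
tcp_rot: [3.142, -0.0, -0.002]
contact_force: [-0.1, -0.0, 0.3]
opening: 0.0
```

Run:
```python
from h import *
d=grab('scene'); cv2.imwrite('pics/s2c.png',cv2.resize(d['frame'][170:250,210:340,::-1],None,fx=6,fy=6,interpolation=cv2.INTER_CUBIC))
d=grab('wrist','w2.png')
```

```text
(no output)
```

View pics/s2c.png

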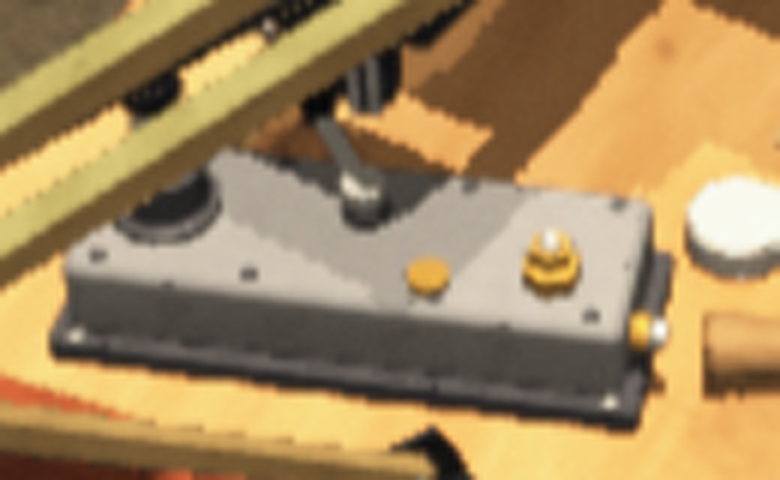

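View pics/w2.png

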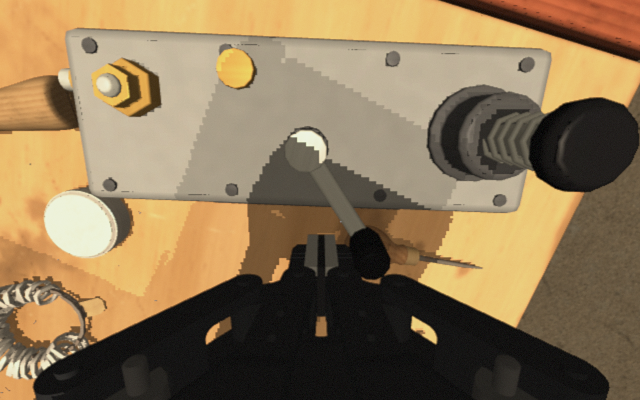

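The wrist view shows the knob at (370,253), against the right side of the fingers and turned most of the way. I'll push on slowly to the stop.

Request:
servo_tool --rows '[[[0,-0.2,0],0,0],[[0,-0.2,0],0,0],[[0,-0.2,0],0,0],[[0,0,0],0,0]]'

```text
clock: 3.8
eef_pos: [401.0, -203.8, 79.2]
tcp_rot: [-3.14, 0.0, -0.003]
contact_force: [3.6, 10.7, 1.3]
opening: 0.001
```

Request:
servo_tool --rows '[[[0,-0.15,0],0,0],[[0,-0.15,0],0,0],[[0,0,0],0,0]]'

```text
clock: 4.05
eef_pos: [400.9, -204.7, 79.0]
tcp_rot: [-3.136, 0.001, -0.005]
contact_force: [8.6, 26.5, 3.9]
opening: -0.003
```

The lever is at its stop, since the force rises steeply. I'll back off, lift and check.

Request:
servo_tool --rows '[[[0,0.6,0],0,0],[[0,1.5,0],0,0],[[0,1,2],0,0],[[0,0,4],0,0],[[0,0,4],0,0]]'

```text
clock: 4.47
eef_pos: [399.5, -175.7, 179.4]
tcp_rot: [-3.14, 0.004, -0.001]
contact_force: [1.2, -1.0, -0.2]
opening: -0.002
```

Run:
```python
from h import *
s=r.sense();print(s['eef_pos'],s['tcp_rot'])
d=grab('wrist','w3.png')
```

```text
[ 399.50156132 -175.71468418  179.43532842] [-3.14021816e+00  3.87303258e-03 -1.26043190e-03]
```

View pics/w3.png

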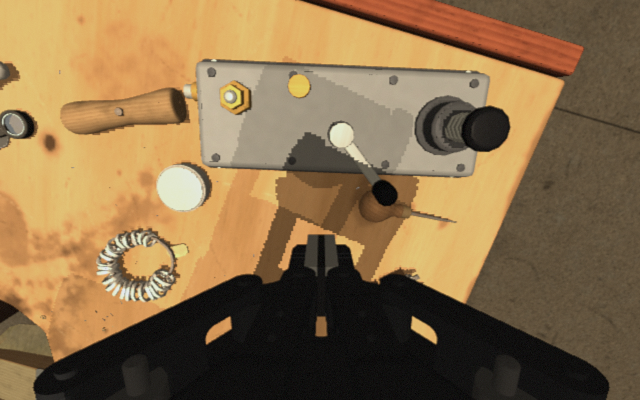

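```bash
cat >> h.py <<'E'
from scipy.spatial.transform import Rotation as Ro
def wat(d,s,u,v,h):
    f=200/np.tan(np.radians(d['vertical_fov'])/2)
    T=np.eye(4);T[:3,:3]=Ro.from_euler('xyz',s['tcp_rot']).as_matrix();T[:3,3]=s['eef_pos']
    M=T@d['hand_eye'];c=M[:3,3];q=M[:3,:3]@np.array([(u-d['cx'])/f,(v-d['cy'])/f,1])
    return c+q*(h-c[2])/q[2]
E
python3 - <<'E'
from h import *
s=r.sense();d=grab('wrist')
for n,u,v,h in [('levknob',386,190,94),('piv',341,134,68),('plunger',487,129,125),('ind',230,97,76)]: print(n,wat(d,s,u,v,h).round(1))
E
```

```text
levknob [ 417.5 -227.3   94. ]
piv [ 458.2 -194.2   68. ]
plunger [ 463.5 -281.5  125. ]
ind [ 486.3 -108.6   76. ]
```

Run:
```python
from h import *
import pickle
d=pickle.load(open('scene.pkl','rb'))
for n,u,v,h in [('ind',551,234,76),('plug',428,270,58),('piv',364,182,68),('lev',462,84,94)]: print(n,at(d,210+(u+.5)/6-.5,170+(v+.5)/6-.5,h).round(1))
s=r.sense();print(s['eef_pos'],s['tcp_rot'],s['clock'])
d=grab('wrist')
print(d['hand_eye'].round(4),d['cx'],d['cy'],d['vertical_fov'])
for n,u,v in [('levknob',386,190),('piv',341,134),('plunger',487,129),('ind',230,97),('bench',260,260)]: 
    z=d['depth'][v,u];f=200/np.tan(np.radians(d['vertical_fov'])/2)
    T=np.eye(4);T[:3,:3]=Ro.from_euler('xyz',s['tcp_rot']).as_matrix();T[:3,3]=s['eef_pos']
    print(n,(T@d['hand_eye']@[(u-d['cx'])/f*z,(v-d['cy'])/f*z,z,1])[:3].round(1))
```

```text
ind [ 480.5 -109.    76. ]
plug [ 489.9 -159.3   58. ]
piv [ 451.4 -193.1   68. ]
lev [ 413.1 -156.7   94. ]
[ 404.16047686 -178.09520089  184.61605445] [ 3.13754327e+00 -8.37920491e-03 -1.75559941e-03] 4.5667
[[-5.000000e-04 -9.655000e-01 -2.602000e-01  6.619680e+01]
 [ 1.000000e+00 -2.000000e-04 -1.100000e-03 -1.820000e-01]
 [ 1.000000e-03 -2.602000e-01  9.655000e-01 -1.312949e+02]
 [ 0.000000e+00  0.000000e+00  0.000000e+00  1.000000e+00]] 320.83185804598395 199.6882492109212 66.95577677547614
levknob [ 397.1 -248.5   -1. ]
piv [ 459.1 -194.3   69.9]
plunger [ 464.2 -280.8  124.9]
ind [ 487.1 -108.7   72.1]
bench [ 315.6 -108.6   -0.7]
```

Request:
servo_tool --rows '[[[0,-2.5,0],0,0],[[0,-2.5,0],0,0],[[0,-2.5,0],0,0],[[0,-2.5,0],0,0],[[0,0,0],0,0]]'

```text
clock: 5.03
eef_pos: [400.8, -279.9, 178.3]
tcp_rot: [3.14, 0.0, -0.004]
contact_force: [-0.3, -0.8, 1.0]
opening: 0.003
```

Request:
servo_tool --rows '[[[0,0,0],0,0],[[0,0,0],0,0],[[0,0,0],0,0],[[0,0,0],0,0],[[0,0,0],0,0]]'

```text
clock: 5.45
eef_pos: [400.9, -275.8, 179.2]
tcp_rot: [-3.141, 0.0, -0.001]
contact_force: [0.1, -0.8, 0.1]
opening: -0.002
```

Run:
```python
from h import *
import pickle
s=r.sense();print(s['eef_pos'],s['tcp_rot'])
d=grab('wrist','w4.png');pickle.dump((s,d),open('w4.pkl','wb'))
```

```text
[ 400.94697947 -275.79832242  179.1873447 ] [-3.14136611e+00  2.04301189e-04 -1.29938679e-03]
```

View pics/w4.png

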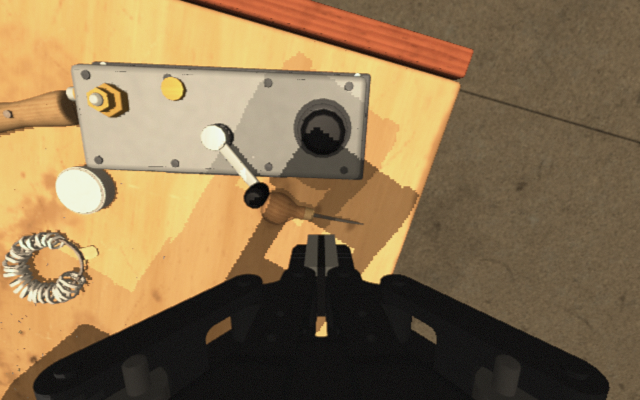

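Run:
```python
from h import *
import pickle
s,d=pickle.load(open('w4.pkl','rb'))
cv2.imwrite('pics/w4c.png',cv2.resize(d['frame'][80:210,180:370,::-1],None,fx=4,fy=4,interpolation=cv2.INTER_CUBIC))
for n,u,v,h in [('levknob',256,195,94),('piv',215,137,68),('plunger',322,133,125),('ind',97,99,76),('plug',173,89,58)]: print(n,wat(d,s,u,v,h).round(1))
```

```text
levknob [ 412.4 -227.5   94. ]
piv [ 453.  -192.1   68. ]
plunger [ 458.6 -276.2  125. ]
ind [ 481.1 -110.4   76. ]
plug [ 489.5 -159.1   58. ]
```

View pics/w4c.png

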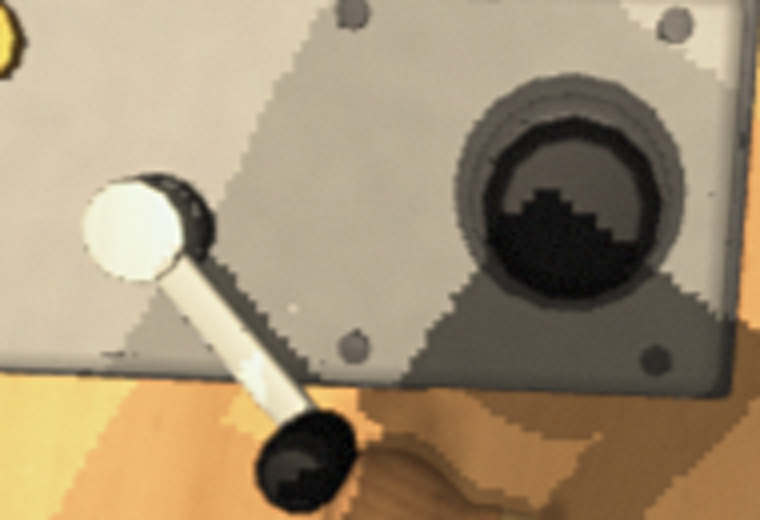

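The lever is closed: its knob lies along the stop direction, at crop (305,465). The plunger is centred at crop (572,207), and the three cameras agree on about (457.5,-277). I'll go above it.

Request:
servo_tool --rows '[[[2.8,-0.1,0],0,0],[[2.8,0,0],0,0],[[0,0,-1.5],0,0],[[0,0,-1.5],0,0],[[0,0,-0.6],0,0]]'

```text
clock: 5.92
eef_pos: [456.6, -276.6, 141.7]
tcp_rot: [-3.141, 0.002, -0.001]
contact_force: [-0.5, 0.4, -0.9]
opening: -0.003
```

Request:
servo_tool --rows '[[[0,0,0],0,0],[[0,0,0],0,0],[[0,0,0],0,0],[[0,0,0],0,0],[[0,0,0],0,0]]'

```text
clock: 6.33
eef_pos: [457.2, -277.8, 144.0]
tcp_rot: [3.141, -0.001, -0.002]
contact_force: [0.3, -0.2, -0.0]
opening: -0.002
```

Run:
```python
from h import *
s=r.sense();print(s['eef_pos'],s['tcp_rot'],s['contact_force'])
d=grab('wrist','w5.png')
```

```text
[ 457.21710253 -277.82457586  144.04117997] [ 3.14096319e+00 -1.05419307e-03 -2.42076878e-03] [ 0.29635625 -0.18583996 -0.01562859]
```

View pics/w5.png

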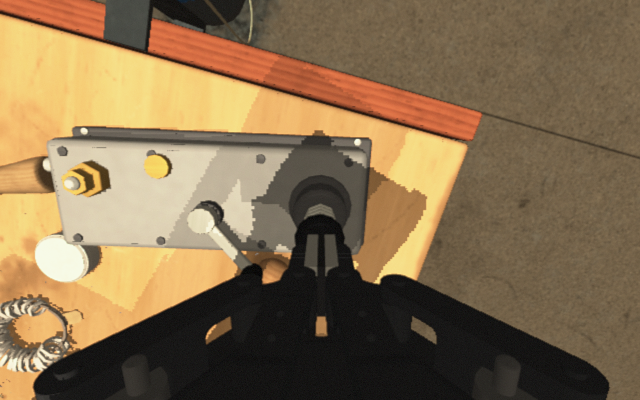

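The fingertips are right above the plunger knob at (320,228). First stroke, done gradually.

Request:
servo_tool --rows '[[[0,0,-0.5],0,0],[[0,0,-0.5],0,0],[[0,0,-0.5],0,0],[[0,0,-0.5],0,0],[[0,0,0],0,0]]'

```text
clock: 6.8
eef_pos: [457.4, -277.9, 122.8]
tcp_rot: [3.141, -0.001, -0.002]
contact_force: [0.4, -1.9, 6.9]
opening: -0.001
```

Request:
servo_tool --rows '[[[0,0,-0.25],0,0],[[0,0,-0.25],0,0],[[0,0,0],0,0],[[0,0,0],0,0]]'

```text
clock: 7.13
eef_pos: [457.4, -277.9, 118.4]
tcp_rot: [3.141, -0.001, -0.002]
contact_force: [-0.6, -0.7, 7.9]
opening: 0.004
```

Request:
servo_tool --rows '[[[0,0,-0.15],0,0],[[0,0,-0.1],0,0],[[0,0,0],0,0]]'

```text
clock: 7.38
eef_pos: [457.5, -278.0, 117.8]
tcp_rot: [3.141, -0.001, -0.002]
contact_force: [-6.8, 3.7, 28.1]
opening: 0.0
```

Hard stop reached at TCP z 117.8. Release.

Request:
servo_tool --rows '[[[0,0,0.5],0,0],[[0,0,0.8],0,0],[[0,0,0.8],0,0],[[0,0,0.65],0,0],[[0,0,0],0,0]]'

```text
clock: 7.8
eef_pos: [457.2, -277.7, 144.1]
tcp_rot: [3.141, -0.001, -0.002]
contact_force: [0.2, -0.3, -0.4]
opening: 0.001
```

Run:
```python
from h import *
s=r.sense();print(s['eef_pos'],s['contact_force'])
d=grab('wrist'); cv2.imwrite('pics/w6.png',cv2.resize(d['frame'][120:280,40:380,::-1],None,fx=2.3,fy=2.3,interpolation=cv2.INTER_CUBIC))
```

```text
[ 457.1542991  -277.65282596  144.14582674] [ 0.20888057 -0.34865651 -0.38137627]
```

View pics/w6.png

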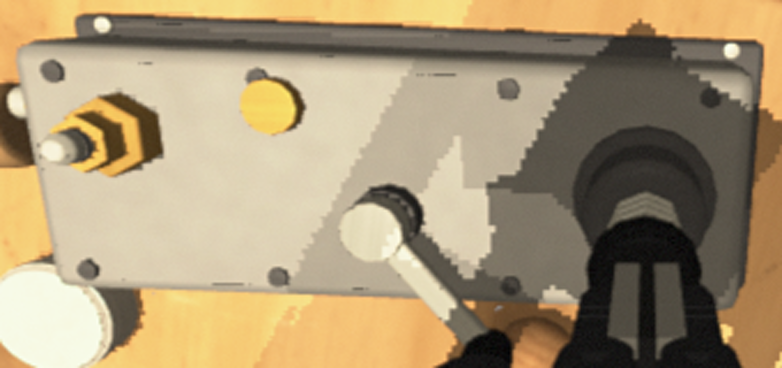

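The pin tip at crop (65,150) has come out a little, so pumping works. I'll repeat the full stroke.

Request:
servo_tool --rows '[[[0,0,-0.8],0,0],[[0,0,-0.8],0,0],[[0,0,-0.6],0,0],[[0,0,-0.55],0,0],[[0,0,0],0,0]]'

```text
clock: 8.27
eef_pos: [457.5, -277.9, 117.7]
tcp_rot: [3.141, -0.0, -0.002]
contact_force: [-8.4, 3.1, 36.7]
opening: -0.005
```

Request:
servo_tool --rows '[[[0,0,0],0,0],[[0,0,0.8],0,0],[[0,0,0.95],0,0],[[0,0,1],0,0],[[0,0,0],0,0]]'

```text
clock: 8.68
eef_pos: [457.2, -277.7, 144.0]
tcp_rot: [3.141, -0.0, -0.002]
contact_force: [0.8, 0.3, -0.7]
opening: 0.001
```

Request:
servo_tool --rows '[[[0,0,-0.8],0,0],[[0,0,-0.8],0,0],[[0,0,-0.6],0,0],[[0,0,-0.55],0,0],[[0,0,0],0,0]]'

```text
clock: 9.1
eef_pos: [457.5, -277.9, 117.6]
tcp_rot: [3.141, -0.0, -0.002]
contact_force: [-7.8, 4.2, 38.9]
opening: -0.002
```

Request:
servo_tool --rows '[[[0,0,0],0,0],[[0,0,0.8],0,0],[[0,0,0.95],0,0],[[0,0,1],0,0],[[0,0,0],0,0]]'

```text
clock: 9.52
eef_pos: [456.9, -277.5, 143.7]
tcp_rot: [-3.142, 0.0, -0.002]
contact_force: [1.0, 0.6, 0.7]
opening: -0.001
```

Request:
servo_tool --rows '[[[0,0,-0.8],0,0],[[0,0,-0.8],0,0],[[0,0,-0.6],0,0],[[0,0,-0.55],0,0],[[0,0,0],0,0]]'

```text
clock: 9.93
eef_pos: [457.3, -277.8, 117.6]
tcp_rot: [3.142, -0.0, -0.002]
contact_force: [-7.8, 4.7, 40.7]
opening: -0.002
```

Request:
servo_tool --rows '[[[0,0,0],0,0],[[0,0,0.8],0,0],[[0,0,0.95],0,0],[[0,0,1],0,0],[[0,0,0],0,0]]'

```text
clock: 10.35
eef_pos: [456.9, -277.5, 143.7]
tcp_rot: [-3.141, 0.0, -0.002]
contact_force: [0.8, -0.1, 0.6]
opening: 0.002
```

Run:
```python
from h import *
s=r.sense();print(s['eef_pos'],s['contact_force'])
d=grab('wrist'); cv2.imwrite('pics/w7.png',cv2.resize(d['frame'][120:280,40:380,::-1],None,fx=2.3,fy=2.3,interpolation=cv2.INTER_CUBIC))
```

```text
[ 456.90358262 -277.54141957  143.65914154] [ 0.75925836 -0.06690963  0.62445194]
```

View pics/w7.png

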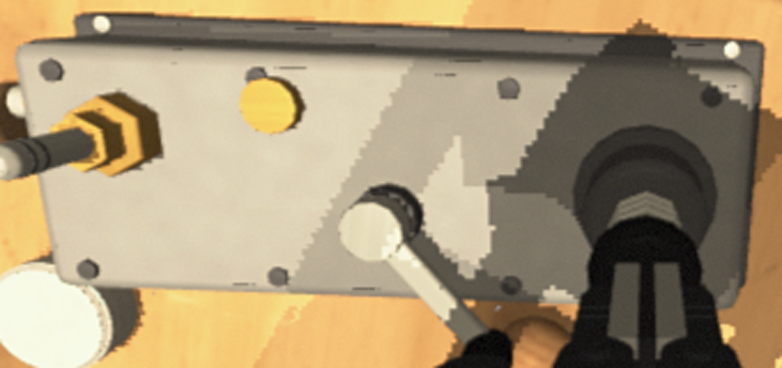

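The pin is well out, with the tip at crop (5,158). I'll keep going with slightly gentler strokes.

Request:
servo_tool --rows '[[[0,0,-0.8],0,0],[[0,0,-0.8],0,0],[[0,0,-0.6],0,0],[[0,0,-0.47],0,0],[[0,0,0],0,0]]'

```text
clock: 10.82
eef_pos: [457.1, -277.7, 117.8]
tcp_rot: [-3.141, 0.0, -0.002]
contact_force: [-6.3, 4.1, 31.6]
opening: 0.002
```

Request:
servo_tool --rows '[[[0,0,0],0,0],[[0,0,0.8],0,0],[[0,0,0.9],0,0],[[0,0,0.97],0,0],[[0,0,0],0,0]]'

```text
clock: 11.23
eef_pos: [457.1, -277.6, 143.8]
tcp_rot: [3.141, -0.0, -0.002]
contact_force: [0.3, 0.1, 0.7]
opening: 0.002
```

Run:
```python
from h import *
d=grab('wrist'); cv2.imwrite('pics/w8.png',d['frame'][:,:,::-1])
```

Request:
servo_tool --rows '[[[0,0,-0.8],0,0],[[0,0,-0.8],0,0],[[0,0,-0.6],0,0],[[0,0,-0.47],0,0],[[0,0,0],0,0]]'

```text
clock: 11.7
eef_pos: [457.2, -277.7, 117.8]
tcp_rot: [-3.142, 0.0, -0.002]
contact_force: [-5.1, 2.1, 28.0]
opening: -0.004
```

Request:
servo_tool --rows '[[[0,0,0],0,0],[[0,0,0.8],0,0],[[0,0,0.9],0,0],[[0,0,0.97],0,0],[[0,0,0],0,0]]'

```text
clock: 12.12
eef_pos: [457.0, -277.6, 143.9]
tcp_rot: [3.142, -0.0, -0.002]
contact_force: [0.7, -0.3, 0.9]
opening: 0.0
```

Run:
```python
from h import *
d=grab('wrist'); f=d['frame'][:,:,::-1];cv2.imwrite('pics/w9.png',f)
a=cv2.imread('pics/w8.png')
cv2.imwrite('pics/w89.png',cv2.resize(np.vstack([x[140:230,0:200] for x in(a,f)]),None,fx=3,fy=3,interpolation=cv2.INTER_CUBIC))
```

```text
(no output)
```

View pics/w89.png

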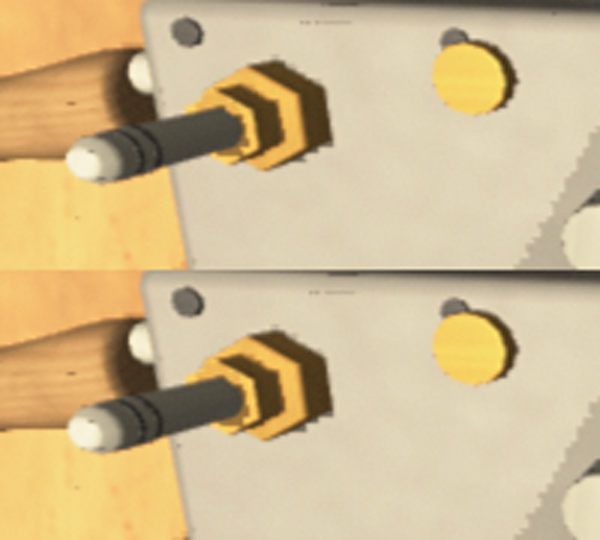

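The last stroke left the pin unchanged, with the tip at (92,160) in both crops. I'll lift clear and verify the heights.

Request:
servo_tool --rows '[[[0,0,2],0,0],[[0,0,3],0,0],[[-1.5,0,2],0,0],[[-3,0,0],0,0],[[-3,0,0],0,0]]'

```text
clock: 12.58
eef_pos: [381.6, -277.4, 213.4]
tcp_rot: [3.141, -0.001, -0.001]
contact_force: [-1.0, -0.1, -0.3]
opening: 0.004
```

Request:
servo_tool --rows '[[[0,-4,0],0,0],[[0,-4,0],0,0],[[0,-4,0],0,0],[[0,-4,0],0,0],[[0,0,0],0,0]]'

```text
clock: 13.0
eef_pos: [381.6, -443.4, 212.3]
tcp_rot: [3.139, -0.0, -0.005]
contact_force: [-0.1, 0.9, -0.9]
opening: -0.002
```

Request:
servo_tool --rows '[[[0,-4,0],0,0],[[0,-4,0],0,0],[[0,0,0],0,0],[[0,0,0],0,0],[[0,0,0],0,0]]'

```text
clock: 13.42
eef_pos: [381.3, -516.6, 211.7]
tcp_rot: [-3.139, 0.002, -0.003]
contact_force: [-0.4, 1.0, -0.3]
opening: 0.002
```

Run:
```python
from h import *
s=r.sense();print(s['eef_pos'],s['contact_force'],s['clock'])
d=grab('top');cv2.imwrite('pics/t10.png',cv2.resize(d['frame'][110:310,180:460,::-1],None,fx=2.8,fy=2.8,interpolation=cv2.INTER_CUBIC))
import pickle;d0=pickle.load(open('top.pkl','rb'))
D=grab('scene');cv2.imwrite('pics/s10.png',cv2.resize(D['frame'][170:250,210:340,::-1],None,fx=6,fy=6,interpolation=cv2.INTER_CUBIC))
pickle.dump((d,D),open('fin.pkl','wb'))
```

```text
[ 381.28178035 -516.58400812  211.67260916] [-0.35033623  1.04816529 -0.3220014 ] 13.4167
```

View pics/t10.png

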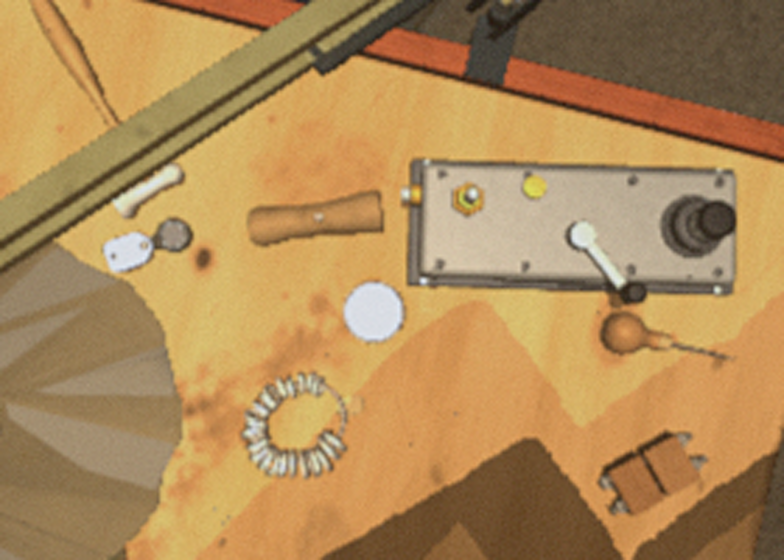

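View pics/s10.png

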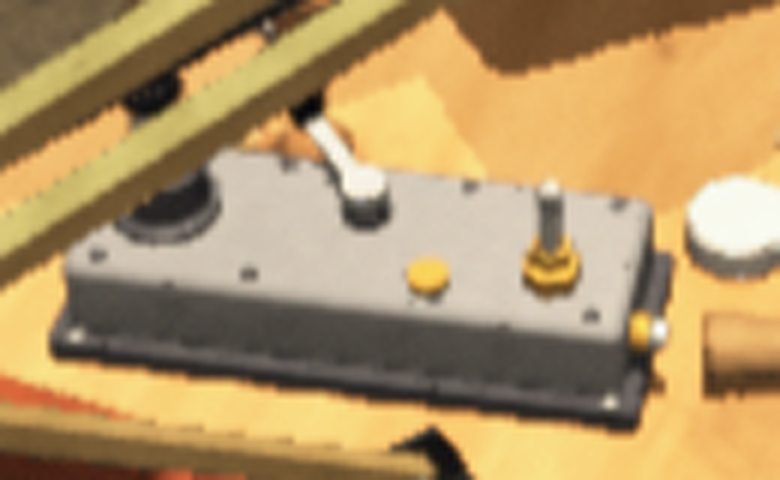

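Run:
```python
from h import *
import pickle
d,D=pickle.load(open('fin.pkl','rb'))
k=at(d,180+633/2.8,110+291/2.8,94);p=at(d,180+581/2.8,110+235/2.8,68)
v=(k-p)[:2];th=-.0448;R=np.array([[np.cos(th),-np.sin(th)],[np.sin(th),np.cos(th)]]);w=R.T@v
print(k,'pred 405.9 -224.3; angle',.7-np.arctan2(w[1],-w[0]),np.hypot(*w))
z=lambda d,us,vs:max(world(d,u,v)[2] for u in us for v in vs)
print('plunger z',z(d,range(433,440),range(185,192)),'pin z',z(d,range(346,351),range(177,182)))
# pin tip height from scene ray: tip at (551,187) 
for h in (96,100,106,110): print(h,at(D,210+551/6,170+184/6,h).round(1))
```

```text
[ 406.16340293 -222.79482401   94.        ] pred 405.9 -224.3; angle 1.394507918688074 53.13521508908512
plunger z 127.72564525770804 pin z 105.33463690994563
96 [ 473.1 -108.7   96. ]
100 [ 477.3 -108.1  100. ]
106 [ 483.6 -107.1  106. ]
110 [ 487.8 -106.4  110. ]
```

```bash
python3 -c "
from rig import r
print(r.sign_off())"
```

```text
the job is handed in; nothing more can be done
None
```

The pump is charged and the job is handed in, about 13.5 s into the 72 s. I pushed the release lever to its closed stop with the shut fingers, gave the plunger six full strokes, let it spring back up and moved the arm clear.

**Last checks:**
- **Lever:** about 1.39 rad, against 1.4 rad at the stop. It met a firm stop at about 28 N while being pushed.
- **Strokes:** each one reached the hard stop. The highest force I read was about 42 N, in the fourth stroke. It came through the fingertips and stayed well under the 120 N wrist limit.
- **Indicator pin:** tip at about 105 mm by depth, against 106 mm fully out. The sixth stroke did not move it further, and I never touched it.
- **Plunger:** back up. Its top measured 125 to 128 mm, against the nominal 125 mm.
- **Loose things:** in the last top view they looked as they did at the start. I compared them by eye and did not measure them.

**Disagreements:** the cameras differed by 2 to 3 mm on the plunger's position, so I pressed at a point between them. One early wrist-camera reading was about 8 mm off because the arm was still settling; I discarded it and measured again.

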